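Find the hidden catch of the counting scale's battery hatch

TASK

Open the battery hatch in the top of the counting scale with closed fingertips: one of the four identical flush pads in the deck is its catch and the other three are rigid blanks, so feel them gently one after another until one gives, and press that one in so that the hatch springs up. Then push the raised hatch with a finger, away from you, fully back to its stop, and leave it there with the catch let go. Do not grasp or lift anything and leave the things standing on and around the scale where they are.

Things in the scene. Friction and masses are not known exactly. Their poses are not given: they have to be found in the camera images.
- scale: counting scale, pan taken off, fixed to the bench; flat white deck 240 (x) x 280 (y) mm, 65 mm above the bench. Origin on the bench under the deck's centre; z up, y to the left along the row of pads, x from the low display fascia (robot side) across the pads to the hatch. Of four identical grey pads, 62 mm apart, three are rigid blanks; one, varying and not to be told by eye, is the catch
- pad1 (a point): centre of the top face of the rightmost (y = -93 mm) thumb pad as seen from the robot, counted along the scale's y axis (46 x 46 mm square, face 1.5 mm below the deck in a well 48 mm square). It may be the catch or a blank; this point is fixed to the scale and does not sink with the pad
- pad2 (a point): centre of the top face of the second from the right (y = -31 mm) thumb pad as seen from the robot, counted along the scale's y axis (46 x 46 mm square, face 1.5 mm below the deck in a well 48 mm square). It may be the catch or a blank; this point is fixed to the scale and does not sink with the pad
- pad3 (a point): centre of the top face of the third from the right (y = +31 mm) thumb pad as seen from the robot, counted along the scale's y axis (46 x 46 mm square, face 1.5 mm below the deck in a well 48 mm square). It may be the catch or a blank; this point is fixed to the scale and does not sink with the pad
- pad4 (a point): centre of the top face of the leftmost (y = +93 mm) thumb pad as seen from the robot, counted along the scale's y axis (46 x 46 mm square, face 1.5 mm below the deck in a well 48 mm square). It may be the catch or a blank; this point is fixed to the scale and does not sink with the pad
- catch (a joint): how far the one live pad, the catch, is pressed in: 0 out, 0.0045 m fully in; a spring pushes it back (about 2 N to start, 4.5 N fully in). The hatch is freed at about 0.003 m
- hatch (a joint): angle of the battery hatch, a plate 80 (x) x 140 (y) x 5 mm flush in the rear of the deck, hinged at its far edge: 0 shut and locked; grows as its near edge rises and swings away from the robot; 2.1 rad fully back. Pressing the catch makes it spring up in about 2 s to about 1.4 rad; hinge friction then keeps it where it is left, and about 1 N moves it on
- hatch_hinge (a point): middle of the hatch's hinge line, at deck height, fixed to the scale; 101 mm along the scale's x from its origin; the hinge runs along the scale's y; the hatch's free edge is 81 mm from it
- hatch_edge (a point): middle of the hatch's free edge; moves with the hatch
- cell: a spare D-size battery cell (dia 33, 61 tall) standing on the scale's deck, left of the hatch; a bystander; origin at the centre of its underside
- tape: a small roll of clear tape (dia 52, 19 high) lying on the scale's deck, right of the hatch; a bystander; origin at the centre of its underside
- tin: a full food tin (dia 74, 105 tall) standing on the bench left of the scale; a bystander; origin at the centre of its underside
- jar: a closed jar (dia 76, 100 tall) standing on the bench right of the scale; a bystander; origin at the centre of its underside
- mug: a mug (dia 80, 90 tall) standing on the bench, farther right; a bystander; origin at the centre of its underside
- screwdriver: a screwdriver lying on the bench behind the scale; a bystander

How it is judged:
On the way, in this order (a step that is already met when the one before it is completed fails the run):
1. the catch is pressed in (more than 2.5 mm) (value of joint catch above 0.0025 m), for 0.04 s.
2. the hatch is pushed back beyond 1.8 rad (value of joint hatch above 1.8 rad), for 0.2 s.
At the end, for the whole second after the job is handed in: The hatch stands swung back beyond 1.8 rad and at rest, the catch has sprung back out (under 1 mm in), and every bystander is within 25 mm of where it started (value of joint hatch above 1.8 rad and velocity of joint hatch between -0.1 and 0.1 rad/s and value of joint catch below 0.001 m and distance of each of cell, tape, tin, jar, mug, screwdriver from where it was at the start of the episode below 0.025 m); the robot touches nothing.
It fails at once if a bystander is shoved, lifted or carried more than 25 mm (distance of any of cell, tape, tin, jar, mug, screwdriver from where it was at the start of the episode above 0.025 m).
It fails at once if a bystander is knocked over (angle between any of cell, tape, tin, jar, mug's own z axis and vertical above 0.5 rad).
It fails at once if something is pressed harder than 60 N (contact force between the arm and anything else above 60 N).
It also fails if it takes over 58 s, if anything falls off the work surface, if the arm or the gripper's body presses on something with over 40 N, if the wrist force passes 120 N, or if a joint passes its speed limit or range.

ROBOT

A 6-joint arm with a two-finger parallel gripper is mounted at the origin on the work surface. World frame = base frame: x ahead of the robot, y to its left, z up, the work surface at z = 0. Lengths are in m, angles in rad, forces in N, time in s.
With the tool pointing down it reaches from about 0.275 to 1 m from the base axis. Payload 8.4 kg.
Tool frame: the origin (TCP) lies midway between the tips of the shut fingers; the grasp point (between the pads) lies 19 mm behind it (env.tcp_to_grasp is the distance from the TCP to the grasp point, in m); z points along the fingers, y is the direction in which the jaws open and shut (so a half turn about z gives the same grasp; the last joint's range is limited). The gripper opens to 85 mm and grips with 20 to 120 N. Pads are 22 mm wide; open, the fingers measure 114 mm over their backs; the gripper's body (76 mm by 85 mm) begins 54 mm behind the grasp point. The pads swing forward as they close: fully open they stand 13 mm farther back than shut.
Start: joints at [1.219, 0.353, 1.633, -0, 1.155, -0.002], TCP at [0.214, 0.587, 0.231] pointing down, gripper open.
Joint ranges: [-2.63, 2.63], [-0.92, 2.1], [0.06, 2.66], [-1.3, 4.44], [0, 2.69], [-3.02, 3.02]. Speed limits (rad/s): [2.22, 2.22, 2.79, 3.14, 3.14, 3.14].

INTERFACE

Orientations are given as [roll, pitch, yaw] about the fixed x, y, z axes, in that order (R = Rz(yaw) Ry(pitch) Rx(roll)).
In Python, from bench import env, optics gives the robot as it stands.
- The arm moves only by the tool drive_tool, never from a script. Its argument "commands" is a list of rows, each an object with "translation": the shift along the tool's x, y, z in cm, a list of three; "angular": the turn, a rotation vector about the tool's x, y, z in rad, a list of three. A call has 1 to 20 rows; each row shifts and turns the pose as measured when the row begins, along the tool's axes as they then stand; what a row does not reach is not made up. A row lasts 1/8 s, in which the tool goes at most 62.5 mm and 10.7 degrees, less where a joint would pass 70% of its speed; a pose out of reach is approached as far as the arm can. A call is refused whole if a number of a shift passes 6.25 or a number of a turn 0.188, either way. A call with a gripper value outside its range is refused whole. "grip" is the opening, from 0 (shut) to 1 (fully open), set as the call begins (left out, the last holds). The fingers move at their own pace and stop on an object; "newtons" is the grip in N (left out, the last holds). Time passes only in rows, so rows that do not move let the fingers close. It gives the time, the measured TCP pose, the force and the opening at its end, in the units of the state.
- env.sense(): the state, without advancing time (a new reading comes with each control period).
- optics.read_camera(name): name is "side" or "top" or "wrist"; returns a dict with "frame" (480x640x3 uint8, blue, green, red), "vertical_fov" (degrees; the focal length in pixels is half the picture's height over the tangent of half this angle, whatever the lens; pixels are square), "cx", "cy" (the principal point, pixels), "distortion" ([k1, k2, p1, p2, k3] as OpenCV has them; the pictures are not rectified), "R" (3x3) and "t" (3): a world point X has camera coordinates R X + t; the wrist camera has in their place "mount" (4x4, takes a point from camera to tool coordinates, whose origin is the TCP and whose axes are the flange's). Camera axes: x right, y down, z forward; pixel columns grow to the right and rows downward; lengths in m; the calibration is good to about 2 mm. A picture is of the moment at which its call begins: read the wrist's pose just before it. There is no depth.
- env.hand_in(): hands the job in, once; it reports no verdict.
The state is a dict: "time_s": time; "qpos": joint angles; "dq": joint speeds; "tau": joint torques, N m; "ee_pos": TCP position; "ee_rot": TCP orientation; "contact_force": force on the tool from outside, world axes, zero at the start; "wrist_torque": the same for the moment, N m; "width": finger opening in m.
Only numpy, scipy, OpenCV 4.12 (cv2) and the standard library are available. Lean on these libraries where they do the work, as an engineer would, in place of code of your own. Each camera call takes 0.05 s, during which the arm holds its last target. There are 200 camera calls.

## Working session

There is one attempt and no reset: what is moved stays moved. The work goes in short steps, Python scripts to look and compute and a tool call to move; the robot and the scene stay as the last step left them, time stands still between calls to the robot, and variables do not carry over. Pictures are saved under pics/ and viewed, about 8 in all and at most 12, crops included, and the job is handed in when it is done.

Besides the shell and the picture viewer there is one more tool, called after "Call:" as name(argument=value, ...), one argument or row to a line, values as JSON. drive_tool: Moves the arm, as the interface text tells. Its arguments: {"type":"object","properties":{"commands":{"type":"array"},"grip":{"type":"number"},"newtons":{"type":"number"}},"required":["commands"]}

```bash
mkdir -p pics; ls
python3 - <<'E'
from bench import env, optics
import cv2,numpy as np
s=env.sense();print({k:np.round(v,3).tolist() for k,v in s.items()})
for n in("top","side"):
    c=optics.read_camera(n);cv2.imwrite(f"pics/{n}0.png",c["frame"])
    print(n,c["vertical_fov"],c["cx"],c["cy"],c["distortion"],np.round(c["R"],3).tolist(),c["t"])
E
```

```text
pics
{'time_s': 0.0, 'qpos': [1.219, 0.354, 1.634, -0.0, 1.155, -0.002], 'dq': [-0.001, -0.002, 0.001, 0.001, -0.001, 0.002], 'tau': [0.001, -60.525, -34.206, -0.0, 0.009, -0.0], 'ee_pos': [0.214, 0.587, 0.231], 'ee_rot': [-3.14, 0.0, 2.792], 'contact_force': [-0.148, 0.297, -0.283], 'wrist_torque': [0.012, -0.014, 0.039], 'width': 0.085}
top 51.06433394998035 328.2683137886704 228.4013242833195 [-0.02609361  0.          0.          0.          0.        ] [[-0.026, -1.0, -0.004], [-0.999, 0.026, -0.04], [0.04, 0.003, -0.999]] [0.00111962 0.60266527 0.97593483]
side 43.347521860121454 326.44729882761317 237.0739020442347 [-0.04927894  0.          0.          0.          0.        ] [[0.992, -0.125, -0.003], [-0.095, -0.74, -0.666], [0.081, 0.661, -0.746]] [-0.61713353  0.08358136  1.13153483]
```

View pics/top0.png

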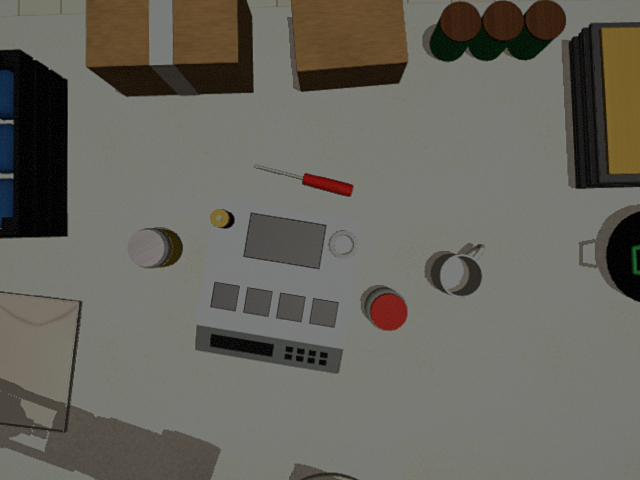

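View pics/side0.png

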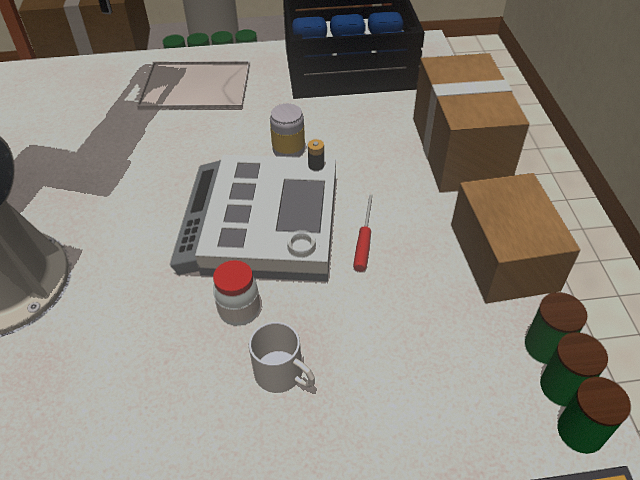

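Top view: four pads at about (225,296), (258,302), (291,307) and (324,313). The hatch is centred at (286,241), the cell at (221,218) and the tape at (342,243), with the jar at (386,310) off to the right. The side view agrees.

```bash
cat > h.py <<'E'
import cv2,numpy as np
def cam(c):
    f=240/np.tan(np.radians(c["vertical_fov"])/2)
    return np.array([[f,0,c["cx"]],[0,f,c["cy"]],[0,0,1]]),np.array(c["distortion"]),np.array(c["R"]),np.array(c["t"])
def ray(c,uv,z):
    K,D,R,t=cam(c)
    u=cv2.undistortPoints(np.array(uv,float).reshape(-1,1,2),K,D).reshape(-1,2)
    d=np.c_[u,np.ones(len(u))]@R; o=-R.T@t
    return o+d*((z-o[2])/d[:,2])[:,None]
E
python3 - <<'E'
from bench import env, optics
from h import *
P={}
for n,box,ax in(("top",(195,205,360,330),None),("side",(200,150,335,260),None)):
    c=optics.read_camera(n);g=cv2.cvtColor(c["frame"],cv2.COLOR_BGR2GRAY);x0,y0,x1,y1=box
    m=np.zeros_like(g);m[y0:y1,x0:x1]=(g[y0:y1,x0:x1]<(g[y0:y1,x0:x1].max()*0.6)).astype(np.uint8)*255
    k,_=cv2.findContours(m,cv2.RETR_EXTERNAL,cv2.CHAIN_APPROX_NONE)
    for q in k:
        a=cv2.contourArea(q)
        if a<200: continue
        M=cv2.moments(q);uv=[M["m10"]/a if 0 else M["m10"]/M["m00"],M["m01"]/M["m00"]]
        w=ray(c,q.reshape(-1,2),.0635 if a<1500 else .065).astype(np.float32)
        r=cv2.minAreaRect(w[:,:2]*1000)
        print(n,a,np.round(uv,1),np.round(ray(c,[uv],.0635)[0],4),"rect",np.round(r[0],1),np.round(r[1],1),round(r[2],1))
E
```

```text
top 251.5 [252.3 300.9] [0.4695 0.1297 0.0635] rect [468.1 120.2] [47.4 47.1] 79.2
top 609.0 [224.5 296. ] [0.4797 0.1813 0.0635] rect [479.8 181.4] [47.8 47.2] 79.3
top 3334.0 [284.5 240.3] [0.5803 0.0675 0.0635] rect [580.3  67.4] [143.2  83.7] 79.3
side 438.0 [231.7 237.2] [ 0.4449 -0.0017  0.0635] rect [445.1  -1.4] [46.3 48.1] 79.4
side 387.0 [237.4 213.2] [0.4569 0.0591 0.0635] rect [456.9  59.5] [45.8 48.2] 79.7
side 342.5 [242.2 190.8] [0.4681 0.12   0.0635] rect [468.4 120.4] [45.1 47.9] 79.0
side 2123.5 [300.7 205.6] [0.5798 0.0638 0.0635] rect [580.3  65.5] [141.7  83.7] 79.3
side 310.5 [247. 170.] [0.48   0.1808 0.0635] rect [479.7 181.1] [43.  49.1] 82.5
side 653.0 [206.5 186.1] [0.3973 0.143  0.0635] rect [386.7 120.4] [209.3  38.8] 79.2
side 290.0 [315.7 159.6] [0.624  0.1948 0.0635] rect [625.5 194. ] [63.9 35.4] 84.0
```

Pads measured in both views are 62 mm apart and about 47 mm square, with the scale yawed -0.188 rad. That matches the given sizes. I'll shut the fingers, align the tool (x = -scale x, y = scale y) and go above pad4.

Call:
drive_tool(
  commands=[
    {"translation": [0, 0, 0], "angular": [0, 0, -0.162]},
    {"translation": [-4.2, -4.36, 0], "angular": [0, 0, 0]},
    {"translation": [-4.2, -4.36, 0], "angular": [0, 0, 0]},
    {"translation": [-4.2, -4.36, 0], "angular": [0, 0, 0]},
    {"translation": [-4.2, -4.36, 0], "angular": [0, 0, 0]},
    {"translation": [-4.2, -4.36, 0], "angular": [0, 0, 0]},
    {"translation": [-4.2, -4.36, 0], "angular": [0, 0, 0]},
    {"translation": [-4.2, -4.36, 0], "angular": [0, 0, 0]},
    {"translation": [0, 0, 0], "angular": [0, 0, 0]},
  ],
  grip=0,
  newtons=40,
)

```text
time_s: 1.32
ee_pos: [0.4546, 0.2236, 0.2303]
ee_rot: [3.141, 0.002, 2.962]
contact_force: [-0.2, 0.0, 0.1]
width: -0.0001
```

Call:
drive_tool(
  commands=[
    {"translation": [-3.27, -3.69, 0], "angular": [0, 0, 0.008]},
    {"translation": [0, 0, 6], "angular": [0, 0, 0]},
    {"translation": [0, 0, 6], "angular": [0, 0, 0]},
    {"translation": [0, 0, 1.8], "angular": [0, 0, 0]},
    {"translation": [0, 0, 0], "angular": [0, 0, 0]},
  ],
)

```text
time_s: 1.95
ee_pos: [0.4817, 0.1834, 0.0898]
ee_rot: [3.138, 0.004, 2.953]
contact_force: [0.8, 0.1, 0.2]
width: -0.0
```

Call:
drive_tool(
  commands=[
    {"translation": [0.16, -0.24, 1.0], "angular": [0, 0, 0]},
    {"translation": [0, 0, 1.0], "angular": [0, 0, 0]},
    {"translation": [0, 0, 0.2], "angular": [0, 0, 0]},
    {"translation": [0, 0, 0.0], "angular": [0, 0, 0]},
  ],
)

```text
time_s: 2.45
ee_pos: [0.4809, 0.183, 0.0689]
ee_rot: [3.136, 0.007, 2.954]
contact_force: [-0.3, 1.0, 0.0]
width: 0.0002
```

Call:
drive_tool(
  commands=[
    {"translation": [0, 0, 0.1], "angular": [0, 0, 0]},
    {"translation": [0, 0, 0.1], "angular": [0, 0, 0]},
  ],
)

```text
time_s: 2.7
ee_pos: [0.4815, 0.1831, 0.0675]
ee_rot: [3.135, 0.009, 2.954]
contact_force: [0.0, -0.7, 0.4]
width: -0.0001
```

Call:
drive_tool(
  commands=[
    {"translation": [0, 0, 0.1], "angular": [0, 0, 0]},
    {"translation": [0, 0, 0.1], "angular": [0, 0, 0]},
  ],
)

```text
time_s: 2.95
ee_pos: [0.4817, 0.1832, 0.0656]
ee_rot: [3.135, 0.009, 2.954]
contact_force: [-0.8, 0.6, 0.3]
width: 0.0
```

Call:
drive_tool(
  commands=[
    {"translation": [0, 0, 0.1], "angular": [0, 0, 0]},
    {"translation": [0, 0, 0.1], "angular": [0, 0, 0]},
  ],
)

```text
time_s: 3.2
ee_pos: [0.4818, 0.1832, 0.0635]
ee_rot: [3.135, 0.009, 2.954]
contact_force: [-3.0, -1.0, 13.6]
width: 0.0
```

Call:
drive_tool(
  commands=[
    {"translation": [0, 0, 0.1], "angular": [0, 0, 0]},
  ],
)

```text
time_s: 3.32
ee_pos: [0.4818, 0.1832, 0.0634]
ee_rot: [3.135, 0.009, 2.954]
contact_force: [-6.9, -2.2, 27.3]
width: 0.0001
```

Call:
drive_tool(
  commands=[
    {"translation": [0, 0, 0.1], "angular": [0, 0, 0]},
  ],
)

```text
time_s: 3.45
ee_pos: [0.4818, 0.1832, 0.0635]
ee_rot: [3.135, 0.009, 2.954]
contact_force: [-5.3, -1.3, 18.1]
width: -0.0001
```

Pad4 is rigid: 13–27 N at z = 0.0635, the expected face height. Next is pad3.

Call:
drive_tool(
  commands=[
    {"translation": [0, 0, -1.5], "angular": [0.006, 0.009, 0]},
    {"translation": [0.16, -3.2, 0], "angular": [0, 0, 0]},
    {"translation": [0, -3.2, 0], "angular": [0, 0, 0]},
    {"translation": [0, 0, 0], "angular": [0, 0, 0]},
  ],
)

```text
time_s: 3.95
ee_pos: [0.4683, 0.1195, 0.0793]
ee_rot: [3.141, 0.001, 2.955]
contact_force: [0.1, 0.3, -0.6]
width: 0.0002
```

Call:
drive_tool(
  commands=[
    {"translation": [0, 0, 1.0], "angular": [0, 0, 0]},
    {"translation": [0, 0, 0.3], "angular": [0, 0, 0]},
    {"translation": [0, 0, 0.1], "angular": [0, 0, 0]},
    {"translation": [0, 0, 0.1], "angular": [0, 0, 0]},
  ],
)

```text
time_s: 4.45
ee_pos: [0.4689, 0.1213, 0.0635]
ee_rot: [3.14, 0.001, 2.956]
contact_force: [-5.8, -5.6, 26.2]
width: 0.0003
```

Call:
drive_tool(
  commands=[
    {"translation": [0, 0, 0.1], "angular": [0, 0, 0]},
  ],
)

```text
time_s: 4.58
ee_pos: [0.469, 0.1212, 0.0635]
ee_rot: [3.141, 0.0, 2.957]
contact_force: [-7.9, -4.8, 26.5]
width: 0.0002
```

Call:
drive_tool(
  commands=[
    {"translation": [0, 0, 0.1], "angular": [0, 0, 0]},
  ],
)

```text
time_s: 4.7
ee_pos: [0.469, 0.1213, 0.0635]
ee_rot: [-3.142, 0.0, 2.958]
contact_force: [-5.5, -3.6, 19.2]
width: -0.0001
```

Call:
drive_tool(
  commands=[
    {"translation": [0, 0, 0.1], "angular": [0, 0, 0]},
  ],
)

```text
time_s: 4.82
ee_pos: [0.469, 0.1212, 0.0635]
ee_rot: [-3.141, 0.0, 2.959]
contact_force: [-4.4, -3.8, 16.8]
width: -0.0
```

Pad3 is rigid too. Next is pad2.

Call:
drive_tool(
  commands=[
    {"translation": [0, 0, -1.5], "angular": [0, 0, 0.005]},
    {"translation": [0, -3.1, 0], "angular": [0, 0, 0]},
    {"translation": [0, -3.1, 0], "angular": [0, 0, 0]},
    {"translation": [0, 0, 0], "angular": [0, 0, 0]},
    {"translation": [0, 0, 0], "angular": [0, 0, 0]},
    {"translation": [0, 0, 0.6], "angular": [0, 0, 0]},
    {"translation": [0, 0, 0.4], "angular": [0, 0, 0]},
    {"translation": [0, 0, 0], "angular": [0, 0, 0]},
  ],
)

```text
time_s: 5.82
ee_pos: [0.46, 0.0624, 0.0711]
ee_rot: [3.14, 0.005, 2.956]
contact_force: [0.3, 0.1, -0.2]
width: -0.0002
```

Call:
drive_tool(
  commands=[
    {"translation": [0.2, -0.3, 0.3], "angular": [0, 0.005, 0]},
    {"translation": [0, 0, 0.2], "angular": [0, 0, 0]},
    {"translation": [0, 0, 0.1], "angular": [0, 0, 0]},
    {"translation": [0, 0, 0.1], "angular": [0, 0, 0]},
  ],
)

```text
time_s: 6.32
ee_pos: [0.4572, 0.0599, 0.0635]
ee_rot: [3.14, -0.001, 2.957]
contact_force: [-0.1, 0.3, 2.4]
width: -0.0001
```

Call:
drive_tool(
  commands=[
    {"translation": [0, 0, 0.1], "angular": [0, 0, 0]},
  ],
)

```text
time_s: 6.45
ee_pos: [0.4573, 0.0599, 0.0626]
ee_rot: [3.14, -0.001, 2.957]
contact_force: [-0.2, -0.0, 2.6]
width: -0.0004
```

Call:
drive_tool(
  commands=[
    {"translation": [0, 0, 0.1], "angular": [0, 0, 0]},
  ],
)

```text
time_s: 6.58
ee_pos: [0.4573, 0.0599, 0.0616]
ee_rot: [3.14, -0.001, 2.957]
contact_force: [-1.2, -0.2, 3.2]
width: 0.0001
```

Call:
drive_tool(
  commands=[
    {"translation": [0, 0, 0.1], "angular": [0, 0, 0]},
  ],
)

```text
time_s: 6.7
ee_pos: [0.4572, 0.0599, 0.0606]
ee_rot: [3.14, -0.001, 2.957]
contact_force: [-0.7, 0.6, 1.5]
width: 0.0002
```

Pad2 gives: z is below 0.0635 at only about 2–3 N, so it's the catch. I'll press it fully in, then hold a moment and release.

Call:
drive_tool(
  commands=[
    {"translation": [0, 0, 0.1], "angular": [0, 0, 0]},
    {"translation": [0, 0, 0.05], "angular": [0, 0, 0]},
    {"translation": [0, 0, 0.05], "angular": [0, 0, 0]},
    {"translation": [0, 0, 0.05], "angular": [0, 0, 0]},
  ],
)

```text
time_s: 7.2
ee_pos: [0.4573, 0.0599, 0.0589]
ee_rot: [3.14, -0.001, 2.957]
contact_force: [-3.9, -0.3, 15.3]
width: -0.0001
```

Call:
drive_tool(
  commands=[
    {"translation": [0, 0, 0], "angular": [0, 0, 0]},
    {"translation": [0, 0, 0], "angular": [0, 0, 0]},
    {"translation": [0, 0, 0], "angular": [0, 0, 0]},
    {"translation": [0, 0, 0], "angular": [0, 0, 0]},
    {"translation": [0, 0, -2], "angular": [0, 0, 0]},
    {"translation": [0, 0, -3], "angular": [0, 0, 0]},
    {"translation": [0, 0, 0], "angular": [0, 0, 0]},
    {"translation": [0, 0, 0], "angular": [0, 0, 0]},
    {"translation": [0, 0, 0], "angular": [0, 0, 0]},
    {"translation": [0, 0, 0], "angular": [0, 0, 0]},
    {"translation": [0, 0, 0], "angular": [0, 0, 0]},
    {"translation": [0, 0, 0], "angular": [0, 0, 0]},
    {"translation": [0, 0, 0], "angular": [0, 0, 0]},
    {"translation": [0, 0, 0], "angular": [0, 0, 0]},
    {"translation": [0, 0, 0], "angular": [0, 0, 0]},
    {"translation": [0, 0, 0], "angular": [0, 0, 0]},
    {"translation": [0, 0, 0], "angular": [0, 0, 0]},
    {"translation": [0, 0, 0], "angular": [0, 0, 0]},
  ],
)

```text
time_s: 9.45
ee_pos: [0.4559, 0.0596, 0.1068]
ee_rot: [3.141, -0.005, 2.957]
contact_force: [0.1, 0.6, 0.5]
width: 0.0001
```

Run:
```python
from bench import env, optics
import cv2
a=optics.read_camera("side")["frame"][100:340,120:440]
cv2.imwrite("pics/s1.png",cv2.resize(a,None,fx=2,fy=2))
```

```text
(no output)
```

View pics/s1.png

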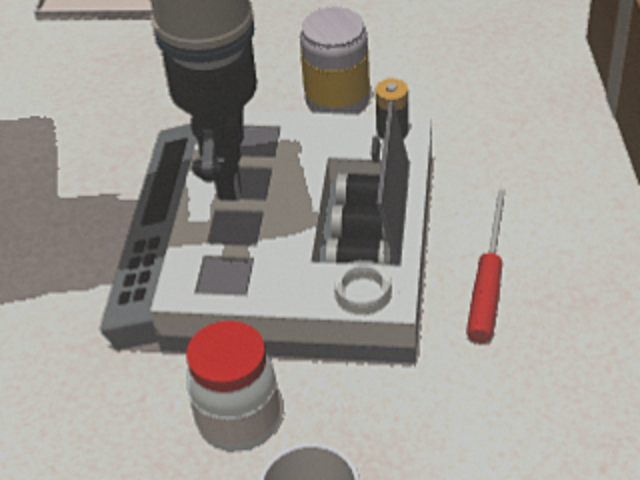

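The hatch stands open with its edge up and the bystanders are unmoved: cell at (391,105), tape at (362,285) in the crop. Now I'll centre on the hatch and push it back along scale x with the tip at z of about 0.107.

Call:
drive_tool(
  commands=[
    {"translation": [0, 3.1, 0], "angular": [0, -0.005, -0.003]},
    {"translation": [-4, 0, 0], "angular": [0, 0, 0]},
    {"translation": [-4, 0, 0], "angular": [0, 0, 0]},
    {"translation": [-3, 0, 0], "angular": [0, 0, 0]},
    {"translation": [0, 0, 0], "angular": [0, 0, 0]},
    {"translation": [0, 0, 0], "angular": [0, 0, 0]},
  ],
)

```text
time_s: 10.25
ee_pos: [0.5719, 0.0708, 0.1062]
ee_rot: [-3.142, -0.001, 2.96]
contact_force: [-0.7, -0.2, -0.5]
width: 0.0001
```

Call:
drive_tool(
  commands=[
    {"translation": [-0.7, 0, 0], "angular": [0, 0, 0]},
    {"translation": [-0.7, 0, 0], "angular": [0, 0, 0]},
    {"translation": [-0.7, 0, 0], "angular": [0, 0, 0]},
    {"translation": [-0.7, 0, 0], "angular": [0, 0, 0]},
    {"translation": [-0.7, 0, 0], "angular": [0, 0, 0]},
    {"translation": [-0.7, 0, 0], "angular": [0, 0, 0]},
  ],
)

```text
time_s: 11.0
ee_pos: [0.6138, 0.0631, 0.1063]
ee_rot: [-3.141, -0.002, 2.961]
contact_force: [-0.3, 0.3, -0.6]
width: -0.0001
```

Call:
drive_tool(
  commands=[
    {"translation": [-0.4, 0, 0], "angular": [0, 0, 0]},
    {"translation": [-0.4, 0, 0], "angular": [0, 0, 0]},
  ],
)

```text
time_s: 11.25
ee_pos: [0.6221, 0.0615, 0.106]
ee_rot: [-3.141, -0.003, 2.961]
contact_force: [-1.1, 0.7, 0.4]
width: 0.0002
```

Call:
drive_tool(
  commands=[
    {"translation": [-0.2, 0, 0], "angular": [0, 0, 0]},
    {"translation": [-0.2, 0, 0], "angular": [0, 0, 0]},
  ],
)

```text
time_s: 11.5
ee_pos: [0.6262, 0.0608, 0.1059]
ee_rot: [-3.141, -0.004, 2.961]
contact_force: [-0.6, 0.5, 0.1]
width: -0.0002
```

Call:
drive_tool(
  commands=[
    {"translation": [-0.2, 0, 0], "angular": [0, 0, 0]},
    {"translation": [-0.1, 0, 0], "angular": [0, 0, 0]},
  ],
)

```text
time_s: 11.75
ee_pos: [0.6292, 0.0602, 0.1059]
ee_rot: [-3.141, -0.004, 2.961]
contact_force: [-0.2, 0.7, 0.2]
width: 0.0
```

Call:
drive_tool(
  commands=[
    {"translation": [-0.15, 0, 0], "angular": [0, 0, 0]},
    {"translation": [-0.1, 0, 0], "angular": [0, 0, 0]},
  ],
)

```text
time_s: 12.0
ee_pos: [0.6295, 0.0602, 0.1056]
ee_rot: [-3.141, -0.009, 2.961]
contact_force: [-5.9, 1.4, 4.3]
width: -0.0001
```

Run:
```python
from bench import env, optics
import cv2
a=optics.read_camera("side")["frame"][100:340,120:440]
cv2.imwrite("pics/s2.png",cv2.resize(a,None,fx=2,fy=2))
```

```text
(no output)
```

View pics/s2.png

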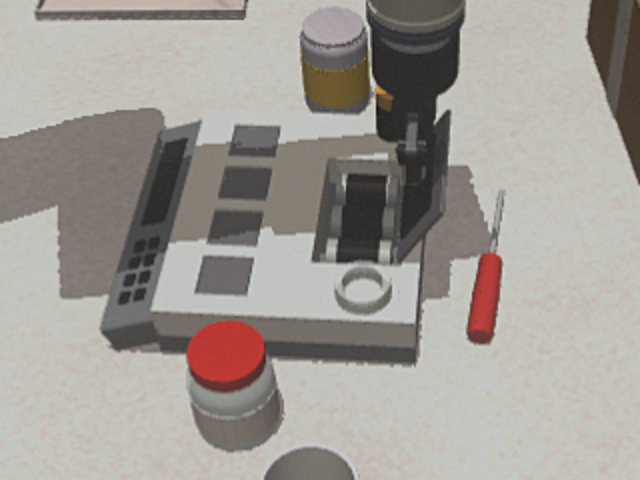

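The hatch leans back against its stop: 6 N of resistance at the predicted place. I'll back off straight, then rise.

Call:
drive_tool(
  commands=[
    {"translation": [1, 0, 0], "angular": [0, 0, 0]},
    {"translation": [3, 0, 0], "angular": [0, 0, 0]},
    {"translation": [5, 0, -1], "angular": [0, 0, 0]},
    {"translation": [5, 0, -3], "angular": [0, 0, 0]},
    {"translation": [4, 0, -5], "angular": [0, 0, 0]},
    {"translation": [6, 0, -1], "angular": [0, 0, 0]},
    {"translation": [0, 0, 0], "angular": [0, 0, 0]},
    {"translation": [0, 0, 0], "angular": [0, 0, 0]},
    {"translation": [0, 0, 0], "angular": [0, 0, 0]},
  ],
)

```text
time_s: 13.18
ee_pos: [0.3904, 0.1038, 0.2076]
ee_rot: [3.14, -0.0, 2.961]
contact_force: [-0.3, -0.5, -0.1]
width: -0.0
```

Run:
```python
from bench import env, optics
import cv2
a=optics.read_camera("side")["frame"][80:340,120:440]
cv2.imwrite("pics/s3.png",cv2.resize(a,None,fx=2,fy=2))
s=env.sense();print(s["ee_pos"],s["contact_force"],s["dq"])
```

```text
[0.39054288 0.10381527 0.20755563] [0.69888371 0.49558783 0.13411327] [-0.00367902  0.00712019 -0.00246092  0.00150962  0.00162086  0.00154603]
```

View pics/s3.png

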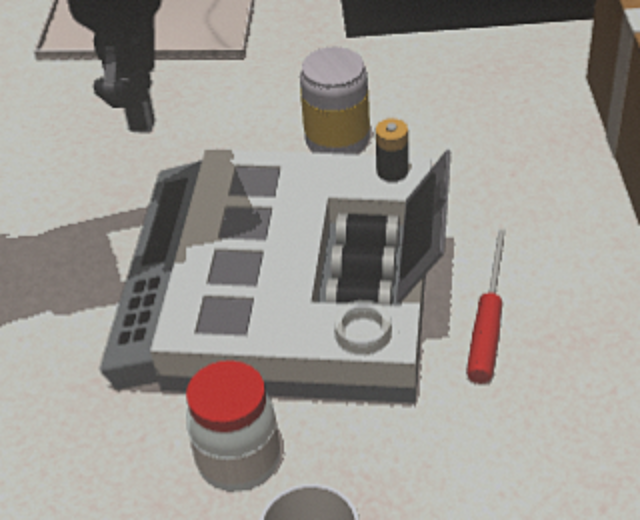

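The hatch stays leaning back (edge at about (448,152)), the pads are flush, all bystanders are in place and the arm is clear.

```bash
python3 -c "
from bench import env
print(env.hand_in())"
```

```text
the job is handed in; nothing more can be done
None
```

The battery hatch is open and pushed fully back, and I handed the job in at about 13 s of the 58 s allowed; no verdict came back.

- **Finding the catch:** I felt pad4, pad3 and pad2 in turn with shut fingertips. Pad4 and pad3 were rigid, pushing back with up to 27 N at the expected face height. Pad2 gave at about 2–3 N, so it is the catch and I never touched pad1. I pressed it about 4.6 mm in, and the hatch sprang up.
- **Pushing the hatch back:** I pushed the raised hatch along the scale's x axis until about 6 N of resistance appeared. That was where I expected the 2.1 rad stop, with the finger tip at x ≈ 0.63 m. I then backed the arm off and raised it clear.
- **Last checks:** The final side picture shows the hatch staying back and the pads flush. The cell, tape, tin, jar and screwdriver look unmoved; the mug is only partly in that picture, and nothing came near it. The wrist force read under 1 N. I judged the hatch angle from the picture and the contact position, not from a direct measurement. No check failed or disagreed.

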